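Clear the mug onto its hook and offer the sweet, tab to the guest

TASK

Serve the guest a sweet: first clear the blue mug off the board by hanging it by its handle on the stand's hook, and let go. Then lift the white dish by its overhead handle and hold it about 10 cm above the middle of the board, turned a quarter turn so that its red tab points squarely to the board's red-edged side, keeping it level and the loose sweet in its middle throughout. Finish still holding it there; leave the other things alone.

Things in the scene. Friction and masses are not known exactly. Their poses are not given: they have to be found in the camera images.
- board: Fixed pale wooden serving board lying on the table, 180 (x) x 160 (y) x 12 mm high. Origin: centre of its underside; z up; its +x axis points to the guest's side, where a red painted stripe runs along the edge. The mug stands on it at the start.
- mug: Loose blue mug with a white band, 62 mm diameter, 85 high, about 0.16 kg. Origin: centre of underside, z up. Its D handle (8 mm round bar) points along its own +y: straight top bar, axis at height 72, from the wall out to y = 59 mm; outer bar axis at y = 65; lower bar axis at height 18. The opening, 30 mm radially by 46 high, has its axis along the mug's x.
- mug_loop (a point): Centre of the opening of the mug's handle: 46 mm from the mug's axis along its +y, 45 mm above its underside. The underside of the handle's top bar is 23 mm above this point.
- stand: Fixed mug stand: dark foot disc 100 mm wide, 12 thick; post 18 mm thick, 235 high. Origin: underside of the foot. One steel hook of 8 mm round bar leaves the post along the stand's own -x; bar axis height 212 mm at the post, falling to 200 at x = -45, level to x = -80, rising to the tip at x = -100, height 216.
- hook_cradle (a point): Middle of the level lowest part of the hook (on the bar axis): 62.5 mm from the post's axis along the stand's -x, 200 mm above the table. A hung handle rests here.
- hook_tip (a point): The hook's free upturned end (bar axis, the rounded end reaches 4 mm farther): 100 mm from the post's axis along the stand's -x, 216 mm above the table.
- dish: Loose white dished plate, 172 mm diameter, rim 35 high, foot 90 wide, about 0.32 kg. Origin: centre of underside, z up. Inside a 12 degree cone with a flat middle 24 mm wide. Red tab on the rim along its own +x (at the start roughly to world +y). Overhead handle in its y-z plane, from the rim at y = +-83 mm to a wooden grip bar over the centre.
- dish_well (a point): Centre of the dish's flat middle, on its inner surface, 10 mm above the underside of the foot.
- dish_grip (a point): Centre of the dish's dark wooden grip bar, 104 mm above the underside, over the dish's centre; the bar is 70 mm long along the dish's y, 12 mm thick along its x, 18 mm tall, with thin brass rods running down from its ends to the rim.
- dish_tab (a point): Top of the red tab on the dish's rim: 94 mm from the dish's axis along its +x, 34 mm above the underside.
- sweet_center (a point): Centre of the loose round amber sweet, a ball of 34 mm diameter and 25 g lying in the middle of the dish. It rolls if the dish is tilted or jerked.
- caddy: Bystander, loose: aluminium tea caddy with cap, 80 mm diameter, 130 mm high, origin at the centre of its underside.
- spoon_cup: Bystander, loose: orange plastic cup with three spoons, 72 mm diameter, 100 mm high (spoons to 156 mm), origin at the centre of its underside.
- jam_jar: Bystander, loose: amber jam jar with red cap, 72 mm diameter, 100 mm high, origin at the centre of its underside.
- sugar_bowl: Bystander, loose: white bowl, 100 mm diameter, 55 mm high, origin at the centre of its underside.
- tea_glass: Bystander, loose: tea glass in a steel holder, 66 mm diameter, 100 mm high, origin at the centre of its underside.

How it is judged (in metres and radians):
On the way, in this order (a step that is already met when the one before it is completed fails the run):
1. the mug hangs by its handle on the hook, let go (contact force between mug and stand above 0.3 N and contact force between mug and the arm below 0.1 N and contact force between mug and the fingers below 0.1 N and height (world z) of mug above 0.06 m and x of mug_loop in the frame of stand between -0.1 and -0.01 m and y of mug_loop in the frame of stand between -0.032 and 0.032 m and z of mug_loop in the frame of stand between 0.165 and 0.215 m), for 0.5 s.
2. the dish is lifted clear of the table (height (world z) of dish above 0.03 m and contact force between dish and the fingers above 0.5 N), for 0.2 s.
3. the dish is over the board, turned with its tab to the board's red edge (horizontal distance between dish and board below 0.04 m and angle between the x axis of dish and the x axis of board, either way round below 0.15 rad and x of dish_tab in the frame of board above 0.04 m), for 0.2 s.
At the end, for the whole second after the job is handed in: Dish held still in the gripper, level to 0.1 rad, centre within 30 mm of the board's centre, 50 to 150 mm above the board, tab along the board's red edge direction to 0.15 rad, sweet within 22 mm of the dish's centre; mug hanging at rest on the hook by its handle (horizontal distance between dish and board below 0.03 m and z of dish in the frame of board between 0.062 and 0.162 m and angle between the x axis of dish and the x axis of board, either way round below 0.15 rad and x of dish_tab in the frame of board above 0.05 m and angle between dish's own z axis and vertical below 0.1 rad and linear speed of dish below 0.03 m/s and contact force between dish and the fingers above 0.5 N and horizontal distance between sweet_center and dish_well below 0.022 m and distance between sweet_center and dish_well below 0.032 m and contact force between mug and stand above 0.3 N and height (world z) of mug above 0.06 m and linear speed of mug below 0.05 m/s and x of mug_loop in the frame of stand between -0.1 and -0.01 m and y of mug_loop in the frame of stand between -0.032 and 0.032 m and z of mug_loop in the frame of stand between 0.165 and 0.215 m); the arm keeps its last pose, push and grip.
It fails at once if the sweet rolled more than 35 mm from the dish's centre (distance between sweet_center and dish_well above 0.041 m).
It fails at once if the dish was tilted by more than 0.2 rad (angle between dish's own z axis and vertical above 0.2 rad).
It fails at once if a bystander was pushed out of its place (distance of any of caddy, spoon_cup, jam_jar, sugar_bowl, tea_glass from where it was at the start of the episode above 0.03 m).
It also fails if it takes over 67 s, if anything falls off the work surface, if the arm or the gripper's body presses on something with over 40 N, if the wrist force passes 120 N, or if a joint passes its speed limit or range.

ROBOT

A 6-joint arm with a two-finger parallel gripper is mounted at the origin on the work surface. World frame = base frame: x ahead of the robot, y to its left, z up, the work surface at z = 0. Lengths are in mm, angles in rad, forces in N, time in s.
With the tool pointing down it reaches from about 275 to 750 mm from the base axis. Payload 10.2 kg.
Tool frame: the origin (TCP) lies between the finger pads; the fingertips stand 14 mm ahead of it and the grasp point (between the pads) lies 5 mm behind it (tip_reach is the distance from the TCP to the fingertips, in mm); z points along the fingers, y is the line along which they close (so a half turn about z gives the same grasp; the last joint's range is limited). The gripper opens to 85 mm and grips with 20 to 120 N. Pads are 22 mm wide; open, the fingers measure 114 mm over their backs; the gripper's body (76 mm by 85 mm) begins 54 mm behind the grasp point. The pads swing forward as they close: fully open they stand 13 mm farther back than shut.
Start: joints at [0.986, 0.313, 1.498, -0, 1.331, -0.223], TCP at [185.841, 491.014, 245.294] pointing down, gripper open.
Joint ranges: [-2.94, 2.94], [-0.97, 2.17], [0.19, 2.56], [-1.23, 4.37], [0.02, 3.11], [-2.88, 2.88]. Speed limits (rad/s): [2.39, 2.39, 3.01, 3.14, 3.14, 3.14].

INTERFACE

Orientations are given as a unit quaternion [w, x, y, z].
In Python, from rig import * gives the robot as it stands.
- The arm moves only by the tool arm_command, never from a script. Its argument "steps" is a list that holds one entry, the list of rows, each a list of 7 numbers: the opening, from 0 (shut) to 1 (fully open), then the shift along the tool's x, y, z each as a share of 0.05 m, from -1 to 1, then the turn, a rotation vector about the tool's x, y, z each as a share of 0.15 rad, from -1 to 1. A call has 1 to 8 rows; each row shifts and turns the commanded pose from where the row before left it, along the tool's axes as they then stand; what a row does not reach is not made up. A row lasts 1/8 s, in which the tool goes at most 62.5 mm and 10.7 degrees, less where a joint would pass 70% of its speed; a pose out of reach is approached as far as the arm can. A call with a number of a shift or a turn outside -1 to 1 is refused whole. A call with a gripper value outside its range is refused whole. The fingers move at their own pace and stop on an object; "squeeze" is the grip in N (left out, the last holds). Time passes only in rows, so rows that do not move let the fingers close. It gives the time, the measured TCP pose, the force, the opening and the grip force at its end, in the units of the state.
- sense(): the state, without advancing time (a new reading comes with each control period).
- capture(name): name is "scene" or "top" or "wrist"; returns the picture (480x640x3 uint8, red, green, blue); there is no depth.
- get_calibration(name): a dict with "intrinsics" (3x3 intrinsics, pixels), "rvec" (rotation vector, rad) and "tvec" (3), from world to camera coordinates, as OpenCV has them; the wrist camera has in their place "T_tool_cam" (4x4, takes a point from camera to tool coordinates, whose origin is the TCP and whose axes are the flange's). Camera axes: x right, y down, z forward; pixel columns grow to the right and rows downward; lengths in mm; the calibration is good to about 2 mm. The wrist camera is an equidistant fisheye: a pixel r from the principal point sees the ray r / f radians off the axis. A picture is of the moment at which its call begins: read the wrist's pose just before it. get_calibration takes no time and is no camera call.
- finish_job(): hands the job in; it is judged then, once.
The state is a dict: "time_s": time; "joints": joint angles; "dq": joint speeds; "tau": joint torques, N m; "eef_pos": TCP position; "ee_rot": TCP orientation; "force": force on the tool from outside, world axes, zero at the start; "wrist_torque": the same for the moment, N m; "grip_width": opening from 0.0 (shut) to 1.0 (fully open); "grip_force": force on a finger pad.
Only numpy, scipy, OpenCV 4.12 (cv2) and the standard library are available. Lean on these libraries where they do the work, as an engineer would, in place of code of your own. Each camera call takes 0.05 s, during which the arm holds its last target. There are 200 camera calls.

## Working session

There is one attempt and no reset: what is moved stays moved. The work goes in short steps, Python scripts to look and compute and a tool call to move; the robot and the scene stay as the last step left them, time stands still between calls to the robot, and variables do not carry over. Pictures are saved under pics/ and viewed, at most 13 in all, crops included, and the job is handed in when it is done.

Besides the shell and the picture viewer there is one more tool, called after "Request:" as name(argument=value, ...), one argument or row to a line, values as JSON. arm_command: Moves the arm, as the interface text tells. Its arguments: {"type":"object","properties":{"steps":{"type":"array"},"squeeze":{"type":"number"}},"required":["steps"]}

```bash
ls; mkdir -p pics; python3 - <<'E'
from rig import *
import cv2, json
s=sense(); print({k:s[k] for k in("time_s","eef_pos","ee_rot","grip_width")})
for n in("scene","top"):
    im=capture(n); cv2.imwrite(f"pics/{n}0.png",im[:,:,::-1])
for n in("scene","top","wrist"): print(n,get_calibration(n))
E
```

```text
pics
{'time_s': 0.0, 'eef_pos': array([185.69815166, 490.80938712, 244.7251156 ]), 'ee_rot': array([-2.54378513e-04,  1.79919136e-01,  9.83681194e-01, -5.89408400e-04]), 'grip_width': 1.0015769921325637}
scene {'intrinsics': array([[572.43142465,   0.        , 320.47569591],
       [  0.        , 572.43142465, 239.8766759 ],
       [  0.        ,   0.        ,   1.        ]]), 'rvec': array([ 2.44841254,  0.7464971 , -0.21623759]), 'tvec': array([-411.42959389, -246.27108472, 1951.02406555])}
top {'intrinsics': array([[460.00462492,   0.        , 319.52216996],
       [  0.        , 460.00462492, 235.15681411],
       [  0.        ,   0.        ,   1.        ]]), 'rvec': array([ 2.05950139, -2.15186167,  0.22833318]), 'tvec': array([ -57.9449607 ,  605.64292372, 1086.98028015])}
wrist {'intrinsics': array([[371.64829954,   0.        , 320.69998967],
       [  0.        , 371.64829954, 242.2838694 ],
       [  0.        ,   0.        ,   1.        ]]), 'T_tool_cam': array([[-1.29446337e-03, -9.60329291e-01, -2.78865518e-01,
         7.03016103e+01],
       [ 9.99999136e-01, -1.17957108e-03, -5.79797754e-04,
        -1.59393990e-01],
       [ 2.27855067e-04, -2.78866028e-01,  9.60329988e-01,
        -1.28228080e+02],
       [ 0.00000000e+00,  0.00000000e+00,  0.00000000e+00,
         1.00000000e+00]])}
```

View pics/scene0.png

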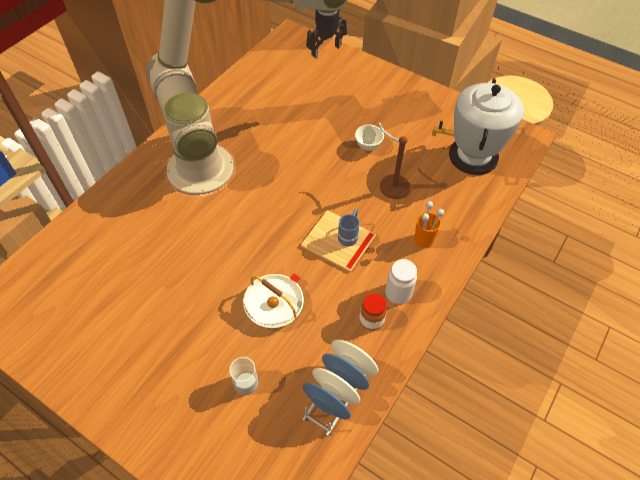

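View pics/top0.png

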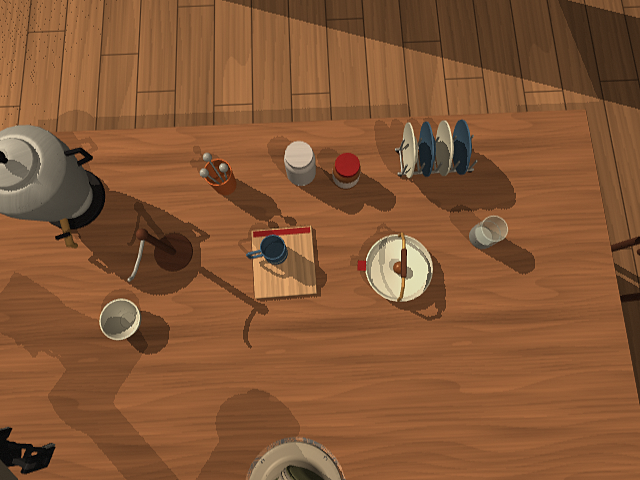

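The scene view shows the stand at about (395,185), its hook pointing up-left to (380,127), the mug at (348,230) on the board, and the dish at (273,300). In the top view the board is centred near (285,263), the mug at (272,248) with its handle to the left, the stand foot at (173,252), the hook tip near (132,280), and the dish at (399,267) with its tab at (361,266). I'll zoom in next.

```bash
cat > h.py <<'E'
import numpy as np, cv2
from rig import *
C={n:get_calibration(n) for n in("scene","top")}
def ray(n,p):
    c=C[n];R=cv2.Rodrigues(c["rvec"])[0]
    u=cv2.undistortPoints(np.array([[p]],float),c["intrinsics"],None)[0,0]
    return -R.T@c["tvec"], R.T@np.array([u[0],u[1],1])
def onz(n,p,z):
    o,d=ray(n,p); return o+d*(z-o[2])/d[2]
def tri(p1,p2):
    A=np.zeros((3,3));b=np.zeros(3)
    for n,p in(("scene",p1),("top",p2)):
        o,d=ray(n,p);d=d/np.linalg.norm(d);M=np.eye(3)-np.outer(d,d);A+=M;b+=M@o
    return np.linalg.solve(A,b)
def proj(n,P):
    c=C[n];return cv2.projectPoints(np.array([P],float),c["rvec"],c["tvec"],c["intrinsics"],None)[0][0,0]
E
python3 - <<'E'
import cv2,numpy as np
t=cv2.imread("pics/top0.png");s=cv2.imread("pics/scene0.png")
a=cv2.resize(t[205:310,115:325],(800,400),interpolation=3)   # x3.81
cv2.imwrite("pics/a.png",a)
b=cv2.resize(s[115:275,290:450],(600,600),interpolation=3)  # x3.75
cv2.imwrite("pics/b.png",b)
E
```

```text
(no output)
```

View pics/a.png

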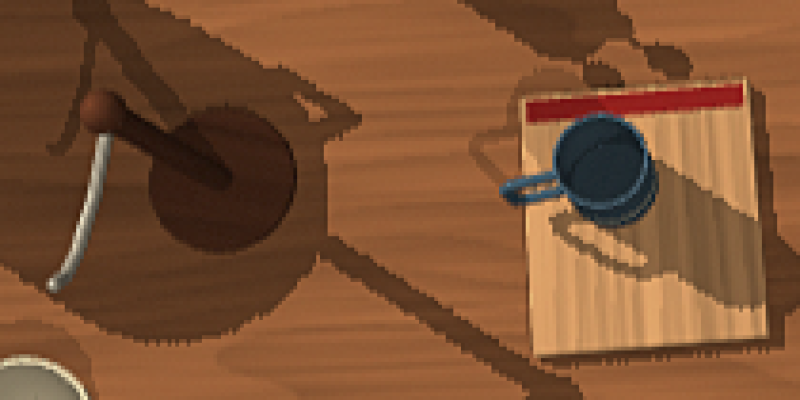

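View pics/b.png

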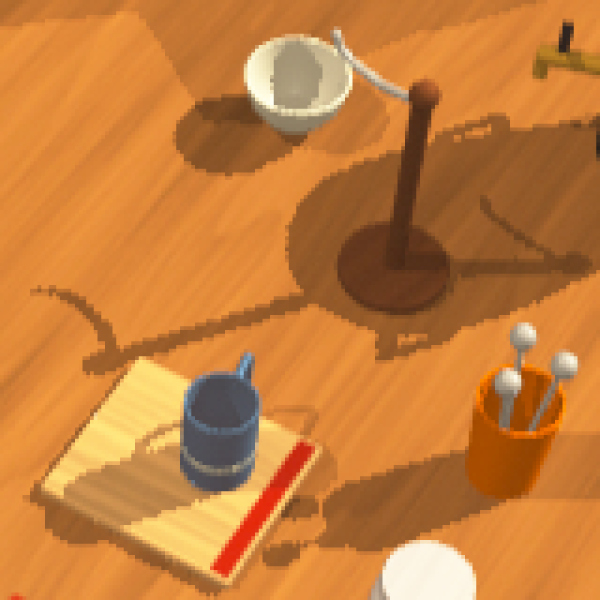

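Crop `a` shows the mug rim centre at (602,161), the handle end at (503,190), the foot centre at (222,178), the post top at (103,112), the hook tip at (53,285) and the board corners. Crop `b` shows the hook tip at (337,33) and the foot at (394,268).

```bash
python3 - <<'E'
from h import *
np.set_printoptions(precision=1,suppress=True)
A=lambda x,y:((x+.5)/3.8095-.5+115,(y+.5)/3.8095-.5+205)
B=lambda x,y:((x+.5)/3.75-.5+290,(y+.5)/3.75-.5+115)
print("board",*[onz("top",A(*p),12) for p in[(522,98),(745,80),(769,337),(537,357)]])
print("board scene",*[onz("scene",B(*p),12) for p in[(140,357),(322,448),(224,582),(40,490)]])
print("mug rim",onz("top",A(602,161),97),"scene",onz("scene",B(222,402),97),"hend",onz("top",A(503,190),84),onz("scene",B(249,358),88))
print("foot",onz("top",A(222,178),12),onz("scene",B(394,264),12))
print("posttop",onz("top",A(103,112),238),onz("scene",B(425,95),235),tri(B(425,95),A(103,112)))
print("tip",onz("top",A(53,285),216),onz("scene",B(337,33),216),tri(B(337,33),A(53,285)))
for n in("top","scene"):
    im=cv2.imread(f"pics/{n}0.png");h=cv2.cvtColor(im,cv2.COLOR_BGR2HSV);H,S,V=cv2.split(h)
    x0,y0,x1,y1=(350,220,450,315) if n=="top" else(235,260,315,335)
    box=np.zeros_like(H);box[y0:y1,x0:x1]=1
    red=((H<6)|(H>174))&(S>180)&(V>100)&(box>0)
    ys,xs=np.nonzero(red);print(n,"tab",xs.mean(),ys.mean(),len(xs),onz(n,(xs.mean(),ys.mean()),34))
    wh=((S<70)&(V>120)&(box>0)).astype(np.uint8)
    if n=="top":
        c=max(cv2.findContours(wh,0,2)[0],key=cv2.contourArea);e=cv2.fitEllipse(cv2.convexHull(c));print("rim",e,onz(n,e[0],35))
    else:
        c=np.vstack(cv2.findContours(wh,0,2)[0]);e=cv2.fitEllipse(cv2.convexHull(c));print("rim",e,onz(n,e[0],35))
t=cv2.imread("pics/top0.png");s=cv2.imread("pics/scene0.png")
a=cv2.resize(t[220:315,350:450],(400,380),interpolation=3)
b=cv2.resize(s[260:340,235:315],(400,400),interpolation=3)[:380]
cv2.imwrite("pics/c.png",np.hstack([a,b]))
E
```

```text
board [635.3  93.4  12. ] [641.2 -61.2  12. ] [463.3 -70.4  12. ] [456.8  85.4  12. ]
board scene [462.8  85.2  12. ] [640.6  91.   12. ] [642.2 -65.2  12. ] [470.2 -75.2  12. ]
mug rim [571.6  30.4  97. ] scene [575.7  29.6  97. ] hend [558.   95.7  84. ] [567.2  85.2  88. ]
foot [588.2 299.6  12. ] [592.2 297.7  12. ]
posttop [583.8 294.3 238. ] [596.3 287.6 235. ] [589.4 303.2 217.2]
tip [490.9 327.  216. ] [494.8 325.7 216. ] [492.1 329.8 210.8]
top tab 361.41975308641975 265.358024691358 81 [ 526.4 -187.4   34. ]
rim ((387.4691162109375, 266.47003173828125), (42.40866470336914, 64.43370819091797), 2.3334453105926514) [ 520.5 -253.1   35. ]
scene tab 294.8 277.7 40 [ 530.6 -189.2   34. ]
rim ((273.05194091796875, 300.2529296875), (52.51130294799805, 59.73249816894531), 81.1532974243164) [ 522.5 -284.9   35. ]
```

View pics/c.png

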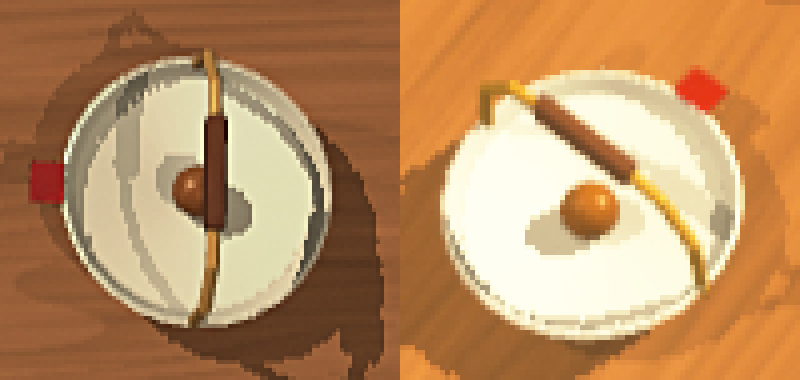

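Crop `c`, left half (top view): the dish rim spans x 65–330, the bar runs from (215,115) to (215,232), the tab is at (47,183) and the sweet at (190,190). In the right half (scene view) the bar runs from (540,103) to (632,176). I have estimates for the board, mug, stand and dish, so I'll move above the mug.

Request:
arm_command(
  steps=[
    [[1,-0.88,-0.49,0,0,0,0],[1,-0.88,-0.49,0,0,0,0],[1,-0.88,-0.49,0,0,0,0],[1,-0.88,-0.49,0,0,0,0],[1,-0.88,-0.49,0,0,0,0],[1,-0.88,-0.49,0,0,0,0],[1,-0.88,-0.49,0,0,0,0],[1,-0.88,-0.49,0,0,0,0]],
  ],
)

```text
time_s: 1.1
eef_pos: [446.4, 181.7, 245.1]
ee_rot: [-0.0, 0.18, 0.984, -0.0]
force: [-0.3, 1.2, 0.5]
grip_width: 1.003
grip_force: 0.0
```

Request:
arm_command(
  steps=[
    [[1,-0.88,-0.49,0,0,0,0],[1,-0.88,-0.49,0,0,0,0],[1,-0.88,-0.49,0,0,0,0],[1,-0.84,-0.49,0,0,0,0]],
  ],
)

```text
time_s: 1.6
eef_pos: [574.5, 28.4, 244.9]
ee_rot: [-0.0, 0.18, 0.984, 0.0]
force: [0.6, -0.0, 1.1]
grip_width: 0.999
grip_force: 0.0
```

Request:
arm_command(
  steps=[
    [[1,0,0,0,0,0,0.96],[1,0,0,0,0,0,0.96],[1,0,0,0,0,0,0.96],[1,0,0,0,0,0,0.96],[1,0,0,0,0,0,0.96],[1,0,0,0,0,0,0.96],[1,0,0,0,0,0,0.94],[1,0,0,0,0,0,0]],
  ],
)

```text
time_s: 2.6
eef_pos: [573.6, 29.9, 245.0]
ee_rot: [-0.0, 0.631, 0.776, -0.0]
force: [0.3, 0.1, -1.0]
grip_width: 1.001
grip_force: 0.0
```

```bash
cat >> h.py <<'E'
from scipy.spatial.transform import Rotation as Rot
np.set_printoptions(precision=2,suppress=True)
W=get_calibration("wrist")
def tool(s=None):
    s=s or sense();q=s["ee_rot"];return np.array(s["eef_pos"]),Rot.from_quat([q[1],q[2],q[3],q[0]]).as_matrix()
def wray(p,T):
    K=W["intrinsics"];d=np.array([p[0]-K[0,2],p[1]-K[1,2]]);r=np.linalg.norm(d);a=r/K[0,0]
    v=np.r_[d/max(r,1e-9)*np.sin(a),np.cos(a)];M=W["T_tool_cam"];t,R=T
    return t+R@M[:3,3],R@M[:3,:3]@v
def wz(p,z,T):
    o,d=wray(p,T);return o+d*(z-o[2])/d[2]
def wproj(P,T):
    t,R=T;M=W["T_tool_cam"];v=M[:3,:3].T@(R.T@(np.array(P)-t)-M[:3,3]);a=np.arccos(v[2]/np.linalg.norm(v))
    K=W["intrinsics"];return K[:2,2]+v[:2]/np.hypot(*v[:2])*a*K[0,0]
def shares(P,T=None):
    t,R=T or tool();return R.T@(np.array(P)-t)/50
def theta(T=None):
    R=(T or tool())[1];return np.arctan2(R[1,1],R[0,1])
E
python3 - <<'E'
from h import *
T=tool();print(T[0],theta(T),T[1][:,2]);im=capture("wrist")
cv2.imwrite("pics/w1.png",im[:,:,::-1]);print(wproj([573,30,97],T),wproj([559,95,84],T))
E
```

```text
[573.61  29.86 244.97] 0.20529625281971292 [-0.  0. -1.]
[319.78 229.66] [319.09 141.93]
```

View pics/w1.png

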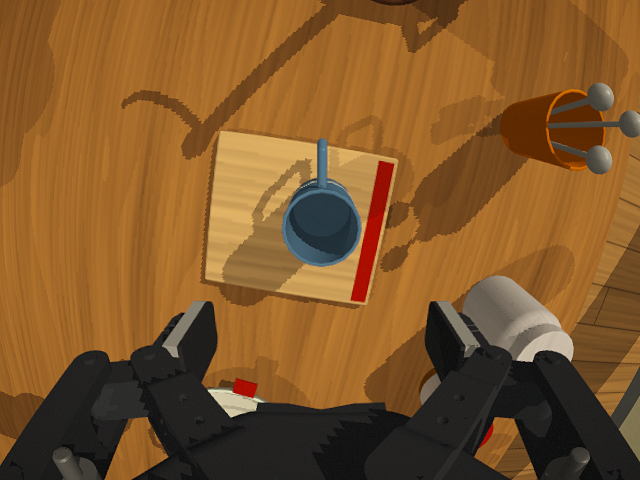

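In the wrist view the mug rim centre is at about (321,227), the handle end at (323,140), and the board corners are at (220,131), (398,158), (367,304) and (206,279). This agrees with the overhead estimate.

```bash
python3 - <<'E'
from h import *
T=tool();c=wz((321.5,227),97,T);e=wz((323,140),84,T);print(c,e,np.arctan2(*(e-c)[[1,0]])-np.pi/2)
b=np.array([wz(p,12,T) for p in[(220,131),(398,158),(367,304),(206,279)]]);print(b,b.mean(0),np.arctan2(*((b[1]-b[0]+b[2]-b[3])[[1,0]])))
print(shares([c[0],c[1],97-30-5],T))
E
```

```text
[573.9   32.36  97.  ] [561.56  97.11  84.  ] 0.18828517598698147
[[460.85  87.23  12.  ]
 [637.27  95.68  12.  ]
 [643.87 -61.57  12.  ]
 [467.77 -69.71  12.  ]] [552.44  12.91  12.  ] 0.04704612213090544
[0.05 0.02 3.66]
```

Request:
arm_command(
  steps=[
    [[1,0.04,0.02,0.74,0,0,0],[1,0,0,0.74,0,0,0],[1,0,0,0.74,0,0,0],[1,0,0,0.74,0,0,0],[1,0,0,0.74,0,0,0],[1,0,0,0,0,0,0]],
  ],
)

```text
time_s: 3.4
eef_pos: [572.9, 32.2, 58.2]
ee_rot: [-0.002, 0.631, 0.776, -0.001]
force: [-0.3, -0.3, 0.5]
grip_width: 1.0
grip_force: 0.0
```

Request:
arm_command(
  steps=[
    [[0.3,0,0,0,0,0,0],[0.3,0,0,0,0,0,0],[0.3,0,0,0,0,0,0],[0.3,0,0,0,0,0,0],[0.3,0,0,0,0,0,0],[0.3,0,0,0,0,0,0]],
  ],
  squeeze=35,
)

```text
time_s: 4.15
eef_pos: [575.3, 31.9, 62.3]
ee_rot: [0.001, 0.631, 0.776, 0.001]
force: [-0.9, -1.0, 6.5]
grip_width: 0.702
grip_force: 39.4
```

Request:
arm_command(
  steps=[
    [[0.3,0,0,-0.3,0,0,0],[0.3,0,0,-0.6,0,0,0.6],[0.3,0,0,-0.7,0,0,0.8],[0.3,0,0,-0.7,0,0,0.8],[0.3,0,0,-0.5,0,0,0.6],[0.3,0,0,-0.22,0,0,0.33],[0.3,0,0,0,0,0,0]],
  ],
)

```text
time_s: 5.03
eef_pos: [574.5, 32.1, 212.8]
ee_rot: [0.001, 0.794, 0.608, 0.001]
force: [-0.3, 0.2, -2.0]
grip_width: 0.706
grip_force: 38.6
```

```bash
python3 - <<'E'
from h import *
s=sense();T=tool(s);print(T[0],theta(T),s["grip_width"],s["grip_force"],s["force"])
E0=np.array([590,298.7]);ex=np.array([.961,-.275]);ey=np.array([.275,.961])
a=np.r_[E0-150*ex-120*ey,213];b=np.r_[E0-140*ex-46*ey,213]
print(a,shares(a,T),b,shares(b,(a,T[1])))
E
```

```text
[574.46  32.05 212.8 ] -0.26483001546741436 0.7062048265696127 38.590480126440525 [-0.31  0.23 -1.96]
[412.85 224.63 213.  ] [ 2.87 -4.13 -0.01] [442.81 292.99 213.  ] [1.48 0.22 0.  ]
```

Request:
arm_command(
  steps=[
    [[0.3,0.3,-0.4,0,0,0,0],[0.3,0.48,-0.69,0,0,0,0],[0.3,0.48,-0.69,0,0,0,0],[0.3,0.48,-0.69,0,0,0,0],[0.3,0.48,-0.69,0,0,0,0],[0.3,0.4,-0.6,0,0,0,0],[0.3,0.25,-0.37,0,0,0,0],[0.3,0,0,0,0,0,0]],
  ],
)

```text
time_s: 6.02
eef_pos: [411.7, 225.4, 211.2]
ee_rot: [-0.0, 0.794, 0.609, -0.0]
force: [0.9, 0.1, -1.9]
grip_width: 0.703
grip_force: 38.8
```

Request:
arm_command(
  steps=[
    [[0.3,0.4,0.06,0,0,0,0],[0.3,0.5,0.07,0,0,0,0],[0.3,0.38,0.06,0,0,0,0],[0.3,0.2,0.03,0,0,0,0],[0.3,0,0,0,0,0,0],[0.3,0,0,0,0,0,0]],
  ],
)

```text
time_s: 6.78
eef_pos: [442.7, 292.6, 211.2]
ee_rot: [0.0, 0.795, 0.607, -0.0]
force: [-0.6, -0.9, -1.4]
grip_width: 0.704
grip_force: 38.8
```

```bash
python3 - <<'E'
from h import *
T=tool();print(T[0],theta(T));im=capture("wrist")
cv2.imwrite("pics/w2.png",im[:,:,::-1]);print(wproj([493.5,326.5,216],T),wproj([530,316,200],T))
E
```

```text
[442.66 292.57 211.23] -0.2658171108025764
[434.31 210.96] [507.38 206.39]
```

View pics/w2.png

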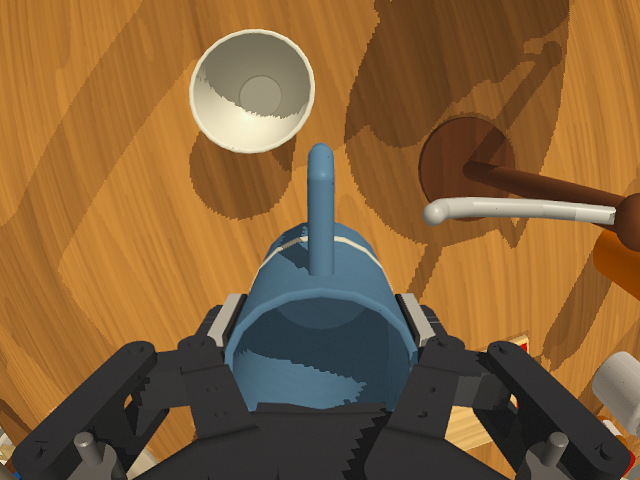

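The wrist view shows the hook tip at (434,212), against a predicted (434,211), and the mug handle with its outer end at (320,147). The hook runs level to the right and is ready to thread.

```bash
python3 - <<'E'
from h import *
T=tool()
E0=np.array([590,298.7]);ex=np.array([.961,-.275]);ey=np.array([.275,.961])
f=lambda p:np.array([(p[:2]-E0)@ex,(p[:2]-E0)@ey,p[2]])
print("tip",f(wz((435,213),216,T)),"bend",f(wz((540,208),202,T)),"hend",f(wz((320,146),233,T)),"wall",f(wz((321,275),237,T)))
print("tcp",f(T[0]),T[1].T@np.r_[ex,0],T[1].T@np.r_[ey,0])
E
```

```text
tip [-100.01   -0.54  216.  ] bend [-46.66   0.53 202.  ] hend [-140.45   21.69  233.  ] wall [-139.74  -15.63  237.  ]
tcp [-139.9   -46.38  211.34] [-0.01  1.   -0.  ] [ 1.    0.01 -0.  ]
```

Request:
arm_command(
  steps=[
    [[0.3,0.02,0.3,0,0,0,0],[0.3,0,0.4,0,0,0,0],[0.3,0,0.4,0,0,0,0],[0.3,0,0.3,0,0,0,0],[0.3,0,0.16,0,0,0,0],[0.3,0,0,0,0,0,0],[0.3,0,0,0,0,0,0]],
  ],
)

```text
time_s: 7.7
eef_pos: [517.9, 273.9, 211.3]
ee_rot: [-0.0, 0.794, 0.607, -0.0]
force: [0.6, -0.7, -1.6]
grip_width: 0.701
grip_force: 38.8
```

```bash
python3 - <<'E'
from h import *
T=tool();s=sense();print(T[0],theta(T),s["force"],s["joints"])
E0=np.array([590,298.7]);ex=np.array([.961,-.275]);ey=np.array([.275,.961])
f=lambda p:np.array([(p[:2]-E0)@ex,(p[:2]-E0)@ey,p[2]])
print(f(T[0]))
E
```

```text
[517.86 273.9  211.34] -0.265104940103734 [ 0.56 -0.68 -1.55] [0.29 0.47 1.36 0.   1.31 0.55]
[-62.5  -43.67 211.34]
```

Request:
arm_command(
  steps=[
    [[0.3,0,0,0.05,0,0.4,0],[0.3,0,0,0.11,0,0.8,0],[0.3,0,0,0.11,0,0.8,0],[0.3,0,0,0.11,0,0.8,0],[0.3,0,0,0.11,0,0.8,0],[0.3,0,0,0.05,0,0.4,0],[0.3,0,0,0,0,0,0],[0.3,0,0,0,0,0,0]],
  ],
)

```text
time_s: 8.7
eef_pos: [519.9, 280.2, 186.0]
ee_rot: [-0.179, 0.759, 0.581, 0.235]
force: [-0.0, -0.4, -1.3]
grip_width: 0.701
grip_force: 38.8
```

```bash
python3 - <<'E'
from h import *
s=sense();T=tool(s);print(T[0],s["force"],s["joints"]);print(T[1])
E0=np.array([590,298.7]);ex=np.array([.961,-.275]);ey=np.array([.275,.961])
f=lambda p:np.array([(p[:2]-E0)@ex,(p[:2]-E0)@ey,p[2]])
print("loop",f(T[0]+T[1]@np.array([46,0,5])))
E
```

```text
[519.93 280.23 185.96] [-0.03 -0.42 -1.33] [ 0.07  0.38  1.69  0.7   0.98 -0.04]
[[ 0.22  0.97  0.15]
 [ 0.8  -0.26  0.54]
 [ 0.56  0.   -0.83]]
loop [-62.84   3.77 207.76]
```

Request:
arm_command(
  steps=[
    [[0.3,-0.08,0,0.12,0,0,0],[0.3,-0.1,0,0.15,0,0,0],[0.3,-0.08,0,0.12,0,0,0],[0.3,-0.04,0,0.06,0,0,0],[0.3,0,0,0,0,0,0],[0.3,0,0,0,0,0,0]],
  ],
)

```text
time_s: 9.45
eef_pos: [520.1, 280.3, 158.6]
ee_rot: [-0.179, 0.759, 0.58, 0.235]
force: [0.1, 0.5, -2.3]
grip_width: 0.709
grip_force: 38.9
```

Request:
arm_command(
  steps=[
    [[0.3,-0.03,0,0.04,0,0,0],[0.3,0,0,0,0,0,0],[0.3,0,0,0,0,0,0]],
  ],
)

```text
time_s: 9.82
eef_pos: [520.4, 280.4, 156.9]
ee_rot: [-0.179, 0.759, 0.58, 0.236]
force: [-2.2, -0.3, 5.7]
grip_width: 0.704
grip_force: 39.5
```

Request:
arm_command(
  steps=[
    [[0.78,0,0,0,0,0,0],[0.85,0,0,0,0,0,0],[0.92,0,0,0,0,0,0],[0.92,0,0,0,0,0,0],[0.92,0,0,0,0,0,0],[0.92,0,0,0,0,0,0],[0.92,0,0,0,0,0,0],[0.92,0,0,0,0,0,0]],
  ],
)

```text
time_s: 10.82
eef_pos: [520.0, 280.1, 155.9]
ee_rot: [-0.179, 0.759, 0.58, 0.235]
force: [0.2, 0.5, -0.9]
grip_width: 0.921
grip_force: 0.0
```

```bash
python3 - <<'E'
from h import *
T=tool();print(T[0],sense()["force"]);im=capture("wrist");b=capture("scene")[90:250,320:480]
o=np.zeros((480,800,3),np.uint8);o[:360,:480]=cv2.resize(im,(480,360));o[:320,480:]=cv2.resize(b,(320,320))
cv2.imwrite("pics/d.png",o[:,:,::-1])
E
```

```text
[520.02 280.15 155.94] [ 0.22  0.47 -0.86]
```

View pics/d.png

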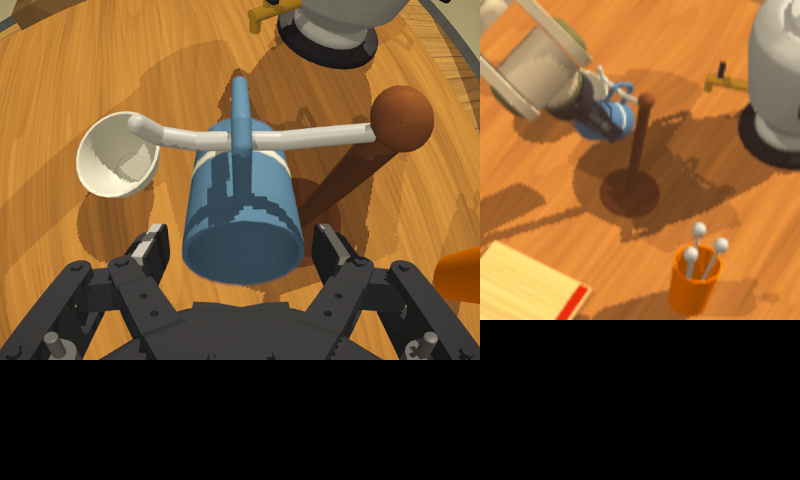

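The mug hangs by its handle on the hook, and both fingers are clear of it (wrist view: mug at x 183–303, fingers at 165 and 315). I'll retreat along the tool axis.

Request:
arm_command(
  steps=[
    [[0.92,0,0,-0.2,0,0,0],[0.92,0,0,-0.4,0,0,0],[0.92,0,0,-0.6,0,0,0],[0.92,0,0,-0.6,0,0,0],[0.92,0,0,-0.6,0,0,0],[0.92,0,0,-0.4,0,0,0]],
  ],
)

```text
time_s: 11.68
eef_pos: [499.2, 202.9, 273.2]
ee_rot: [-0.179, 0.759, 0.58, 0.235]
force: [0.3, 0.1, -0.3]
grip_width: 0.921
grip_force: 0.0
```

Request:
arm_command(
  steps=[
    [[1,-0.2,0,0,0,-0.6,0],[1,-0.4,0,0,0,-0.8,0],[1,-0.4,0,0,0,-0.8,0],[1,-0.4,0,0,0,-0.8,0],[1,-0.4,0,0,0,-0.6,0],[1,-0.4,0,0,0,-0.4,0]],
  ],
)

```text
time_s: 12.42
eef_pos: [471.9, 103.6, 239.4]
ee_rot: [0.001, 0.794, 0.607, -0.001]
force: [1.2, 0.3, -0.0]
grip_width: 1.0
grip_force: 0.0
```

```bash
python3 - <<'E'
from h import *
s=sense();T=tool(s);print(s["time_s"],T[0],theta(T),T[1][:,2],s["joints"])
import cv2
A=lambda x,y:((x+.5)/4-.5+350,(y+.5)/4-.5+220); B=lambda x,y:((x-400+.5)/5-.5+235,(y+.5)/5-.5+260)
g1=onz("top",A(215.5,173.5),113);g2=onz("scene",B(586,139.5),110);print("grip",g1,g2,tri(B(586,139.5),A(215.5,173.5)))
e=[onz("top",A(*p),113) for p in[(216,115),(215,232)]];print("ends",e)
print("tab",onz("top",A(47,183),34),"rimc",onz("top",A(197.5,192),35),"sweet",onz("top",A(190,190),27))
E
```

```text
12.425 [471.91 103.63 239.44] -0.265547319684374 [-0. -0. -1.] [-0.03  0.23  1.63 -0.    1.29  0.24]
grip [ 515.85 -279.92  113.  ] [ 523.73 -285.02  110.  ] [ 518.79 -281.54   99.69]
ends [array([ 550.96, -283.13,  113.  ]), array([ 481.21, -276.77,  113.  ])]
tab [ 526.33 -187.31   34.  ] rimc [ 516.24 -282.01   35.  ] sweet [ 518.85 -278.73   27.  ]
```

Request:
arm_command(
  steps=[
    [[1,-0.8,0.33,0,0,0,0],[1,-0.9,0.37,0,0,0,0],[1,-0.9,0.37,0,0,0,0],[1,-0.9,0.37,0,0,0,0],[1,-0.9,0.37,0,0,0,0],[1,-0.9,0.37,0,0,0,0],[1,-0.9,0.37,0,0,0,0],[1,-1,0.4,0,0,0,0]],
  ],
)

```text
time_s: 13.42
eef_pos: [519.8, -283.5, 239.7]
ee_rot: [0.0, 0.795, 0.607, 0.0]
force: [0.1, -0.6, 0.6]
grip_width: 1.001
grip_force: 0.0
```

Request:
arm_command(
  steps=[
    [[1,0,0,0,0,0,-0.9],[1,0,0,0,0,0,-0.9],[1,0,0,0,0,0,-0.9],[1,0,0,0,0,0,-0.9],[1,0,0,0,0,0,-0.9],[1,0,0,0,0,0,-0.9],[1,0,0,0,0,0,-0.9],[1,0,0,0,0,0,-0.9]],
  ],
)

```text
time_s: 14.42
eef_pos: [519.7, -282.0, 239.6]
ee_rot: [0.0, 0.367, 0.93, -0.0]
force: [0.2, 0.6, -0.2]
grip_width: 1.003
grip_force: 0.0
```

Request:
arm_command(
  steps=[
    [[1,0,0,0,0,0,-0.9],[1,0,0,0,0,0,-0.9],[1,0,0,0,0,0,-0.9],[1,0,0,0,0,0,-0.9],[1,0,0,0,0,0,-0.84],[1,0,0,0,0,0,0],[1,0,0,0,0,0,0]],
  ],
)

```text
time_s: 15.3
eef_pos: [519.9, -281.9, 239.2]
ee_rot: [0.0, 0.047, 0.999, -0.0]
force: [0.4, -0.3, 0.6]
grip_width: 0.998
grip_force: 0.0
```

```bash
python3 - <<'E'
from h import *
s=sense();T=tool(s);print(s["time_s"],T[0],theta(T),s["joints"]);im=capture("wrist")
o=np.zeros((480,800,3),np.uint8);o[:,:640]=im;b=capture("scene")[100:180,360:440];o[:160,640:]=cv2.resize(b,(160,160))
cv2.imwrite("pics/e.png",o[:,:,::-1]);print(wproj([519,-282,113],T),wproj([553,-285,113],T),wproj([484,-279,113],T))
E
```

```text
15.3 [ 519.9  -281.94  239.22] 1.4777340694106653 [-0.69  0.46  1.3  -0.    1.38 -2.17]
[321.14 236.3 ] [321.42 280.95] [320.71 187.11]
```

View pics/e.png

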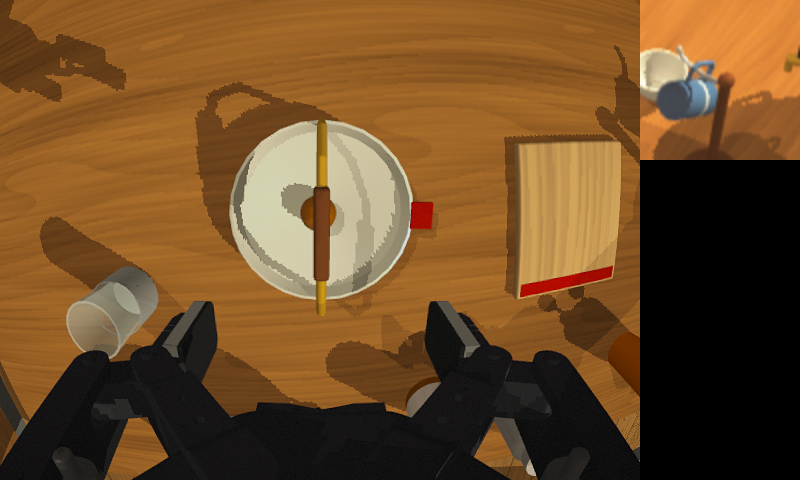

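The wrist view shows the grip bar from (321,187) to (321,281), matching the prediction, with the tab at (422,215) and the sweet centred. The inset shows the mug still hanging. I'll descend and close gently.

Request:
arm_command(
  steps=[
    [[0.7,0.04,0,0.3,0,0,0],[0.6,0,0,0.6,0,0,0],[0.55,0,0,0.7,0,0,0],[0.5,0,0,0.6,0,0,0],[0.45,0,0,0.4,0,0,0],[0.4,0,0,0.2,0,0,0],[0.4,0,0,0,0,0,0],[0.4,0,0,0,0,0,0]],
  ],
  squeeze=50,
)

```text
time_s: 16.4
eef_pos: [518.3, -281.9, 99.7]
ee_rot: [0.001, 0.045, 0.999, -0.0]
force: [-0.1, -0.1, 0.4]
grip_width: 0.398
grip_force: 0.0
```

Request:
arm_command(
  steps=[
    [[0.34,0,0,0,0,0,0],[0.3,0,0,0,0,0,0],[0.26,0,0,0,0,0,0],[0.23,0,0,0,0,0,0],[0.2,0,0,0,0,0,0],[0.17,0,0,0,0,0,0],[0.15,0,0,0,0,0,0],[0.13,0,0,0,0,0,0]],
  ],
)

```text
time_s: 17.4
eef_pos: [518.1, -281.6, 99.0]
ee_rot: [0.0, 0.045, 0.999, 0.0]
force: [0.2, -0.6, 1.3]
grip_width: 0.136
grip_force: 23.8
```

Request:
arm_command(
  steps=[
    [[0.1,0,0,0,0,0,0],[0.07,0,0,0,0,0,0],[0.04,0,0,0,0,0,0],[0,0,0,0,0,0,0],[0,0,0,0,0,0,0],[0,0,0,0,0,0,0]],
  ],
)

```text
time_s: 18.15
eef_pos: [518.1, -281.7, 99.0]
ee_rot: [0.0, 0.045, 0.999, -0.0]
force: [-1.4, 0.9, 3.2]
grip_width: 0.125
grip_force: 49.4
```

```bash
python3 - <<'E'
from h import *
s=sense();T=tool(s);print(s["time_s"],T[0],theta(T),s["grip_width"],s["grip_force"],s["force"],s["wrist_torque"])
E
```

```text
18.15 [ 518.09 -281.66   99.05] 1.480480262911635 0.12548567336139282 49.37683939933777 [-1.41  0.95  3.19] [0.19 0.07 0.02]
```

Request:
arm_command(
  steps=[
    [[0,0,0,-0.03,0,0,0],[0,0,0,-0.06,0,0,0],[0,0,0,-0.1,0,0,0],[0,0,0,-0.14,0,0,0],[0,0,0,-0.18,0,0,0],[0,0,0,-0.2,0,0,0],[0,0,0,-0.2,0,0,0],[0,0,0,-0.2,0,0,0]],
  ],
)

```text
time_s: 19.15
eef_pos: [518.1, -281.7, 155.3]
ee_rot: [0.0, 0.045, 0.999, -0.0]
force: [0.2, -0.6, -2.5]
grip_width: 0.126
grip_force: 48.6
```

Request:
arm_command(
  steps=[
    [[0,0,0,-0.2,0,0,0],[0,0,0,-0.2,0,0,0],[0,0,0,-0.2,0,0,0],[0,0,0,-0.2,0,0,0],[0,0,0,-0.16,0,0,0],[0,0,0,-0.1,0,0,0],[0,0,0,-0.06,0,0,0],[0,0,0,-0.02,0,0,0]],
  ],
)

```text
time_s: 20.15
eef_pos: [518.0, -281.6, 211.4]
ee_rot: [-0.0, 0.045, 0.999, 0.0]
force: [0.4, 0.6, -3.4]
grip_width: 0.135
grip_force: 48.6
```

```bash
python3 - <<'E'
from h import *
s=sense();T=tool(s);print(s["time_s"],T[0],theta(T),s["grip_width"],s["grip_force"],s["force"],s["wrist_torque"]);im=capture("wrist")
cv2.imwrite("pics/f.png",im[:,:,::-1]);print(wproj([518,-282,139],T))
E
```

```text
20.15 [ 518.03 -281.64  211.44] 1.4804694112700973 0.13512752375985754 48.64017426967621 [ 0.36  0.56 -3.43] [-0.04  0.01  0.02]
[320.81 262.64]
```

View pics/f.png

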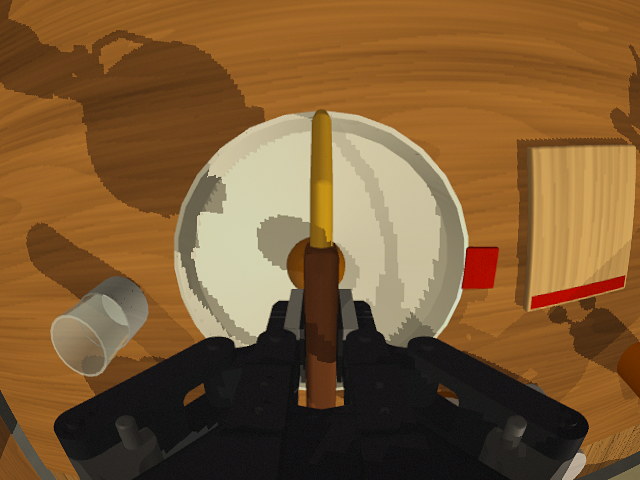

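The dish is lifted level. The sweet is at (316,263) and the well is predicted at (321,263), so it is centred. I'll carry it to the board gently.

Request:
arm_command(
  steps=[
    [[0,0,0.04,0,0,0,0],[0,0,0.08,0,0,0,0],[0,0,0.14,0,0,0,0],[0,-0.01,0.2,0,0,0,0],[0,-0.01,0.25,0,0,0,0],[0,-0.01,0.28,0,0,0,0],[0,-0.01,0.3,0,0,0,0],[0,-0.01,0.3,0,0,0,0]],
  ],
)

```text
time_s: 21.2
eef_pos: [527.8, -201.5, 211.5]
ee_rot: [0.0, 0.045, 0.999, 0.0]
force: [0.2, -0.1, -2.9]
grip_width: 0.131
grip_force: 48.7
```

Request:
arm_command(
  steps=[
    [[0,-0.01,0.3,0,0,0,0],[0,-0.01,0.3,0,0,0,0],[0,-0.01,0.3,0,0,0,0],[0,-0.01,0.3,0,0,0,0],[0,-0.01,0.3,0,0,0,0],[0,-0.01,0.3,0,0,0,0],[0,-0.01,0.3,0,0,0,0],[0,-0.01,0.3,0,0,0,0]],
  ],
)

```text
time_s: 22.2
eef_pos: [542.6, -82.6, 211.5]
ee_rot: [0.0, 0.045, 0.999, -0.0]
force: [0.3, 0.6, -2.6]
grip_width: 0.132
grip_force: 48.7
```

Request:
arm_command(
  steps=[
    [[0,-0.01,0.3,0,0,0,0],[0,0,0.3,0,0,0,0],[0,0,0.3,0,0,0,0],[0,0,0.28,0,0,0,0],[0,0,0.25,0,0,0,0],[0,0,0.2,0,0,0,0],[0,0,0.13,0,0,0,0],[0,0,0.06,0,0,0,0]],
  ],
)

```text
time_s: 23.2
eef_pos: [551.3, 7.3, 211.4]
ee_rot: [-0.0, 0.045, 0.999, -0.0]
force: [-0.3, 0.1, -4.6]
grip_width: 0.128
grip_force: 48.7
```

```bash
python3 - <<'E'
from h import *
s=sense();T=tool(s);print(s["time_s"],T[0],theta(T),s["grip_force"],s["force"],s["joints"],shares([552,11.7,211],T),(theta(T)-.045)/.15)
E
```

```text
23.2 [551.25   7.29 211.44] 1.4806139206399196 48.68089020252228 [-0.28  0.07 -4.55] [-0.2   0.4   1.47 -0.    1.28 -1.68] [-0.01  0.09  0.01] 9.570759470932797
```

Request:
arm_command(
  steps=[
    [[0,0,0.02,0,0,0,0.1],[0,0,0.03,0,0,0,0.2],[0,0,0.02,0,0,0,0.3],[0,0,0.01,0,0,0,0.4],[0,0,0,0,0,0,0.5],[0,0,0,0,0,0,0.5],[0,0,0,0,0,0,0.5],[0,0,0,0,0,0,0.5]],
  ],
)

```text
time_s: 24.2
eef_pos: [551.7, 10.8, 211.4]
ee_rot: [-0.0, 0.269, 0.963, -0.0]
force: [-0.9, -0.8, -4.2]
grip_width: 0.135
grip_force: 48.7
```

Request:
arm_command(
  steps=[
    [[0,0,0,0,0,0,0.5],[0,0,0,0,0,0,0.5],[0,0,0,0,0,0,0.5],[0,0,0,0,0,0,0.5],[0,0,0,0,0,0,0.5],[0,0,0,0,0,0,0.5],[0,0,0,0,0,0,0.5],[0,0,0,0,0,0,0.5]],
  ],
)

```text
time_s: 25.2
eef_pos: [551.7, 10.8, 211.4]
ee_rot: [-0.0, 0.541, 0.841, -0.0]
force: [0.1, -0.1, -4.2]
grip_width: 0.127
grip_force: 48.7
```

Request:
arm_command(
  steps=[
    [[0,0,0,0,0,0,0.5],[0,0,0,0,0,0,0.5],[0,0,0,0,0,0,0.5],[0,0,0,0,0,0,0.4],[0,0,0,0,0,0,0.3],[0,0,0,0,0,0,0.2],[0,0,0,0,0,0,0.12],[0,0,0,0,0,0,0.05]],
  ],
)

```text
time_s: 26.2
eef_pos: [551.7, 11.0, 211.5]
ee_rot: [0.0, 0.691, 0.723, 0.0]
force: [0.2, 0.1, -2.7]
grip_width: 0.132
grip_force: 48.7
```

Request:
arm_command(
  steps=[
    [[0,0,0,0,0,0,0],[0,0,0,0,0,0,0],[0,0,0,0,0,0,0],[0,0,0,0,0,0,0],[0,0,0,0,0,0,0],[0,0,0,0,0,0,0],[0,0,0,0,0,0,0],[0,0,0,0,0,0,0]],
  ],
)

```text
time_s: 27.2
eef_pos: [551.7, 11.0, 211.4]
ee_rot: [-0.0, 0.691, 0.723, -0.0]
force: [0.7, 0.2, -3.6]
grip_width: 0.133
grip_force: 48.7
```

```bash
python3 - <<'E'
from h import *
s=sense();T=tool(s);print(s["time_s"],T[0],theta(T),s["grip_force"],s["force"]);im=capture("wrist")
o=np.zeros((480,800,3),np.uint8);o[:,:480]=im[:,80:560];b=capture("scene")[100:300,270:470];o[:320,480:]=cv2.resize(b,(320,320))
cv2.imwrite("pics/g.png",o[:,:,::-1])
h=cv2.cvtColor(im,cv2.COLOR_RGB2HSV);m=((h[...,0]<6)|(h[...,0]>174))&(h[...,1]>180)&(h[...,2]>80)
n,l,st,c=cv2.connectedComponentsWithStats(m.astype(np.uint8))
for i in range(1,n):
    if st[i,4]>150: print(c[i],st[i,4],wz(c[i],146,T))
t=wz
P=T[0];print("pred well/sweet px",wproj([P[0],P[1],139],T),"pred tab",wproj([P[0]+94*np.cos(.045),P[1]+94*np.sin(.045),146],T))
E
```

```text
27.2 [551.68  11.01 211.43] 0.044966323515771886 48.67692232131958 [ 0.72  0.21 -3.59]
[479.66 267.23] 1303 [645.99  13.97 146.  ]
[547.96 392.25] 201 [733.39 -88.49 146.  ]
pred well/sweet px [320.16 262.7 ] pred tab [479.42 265.19]
```

View pics/g.png

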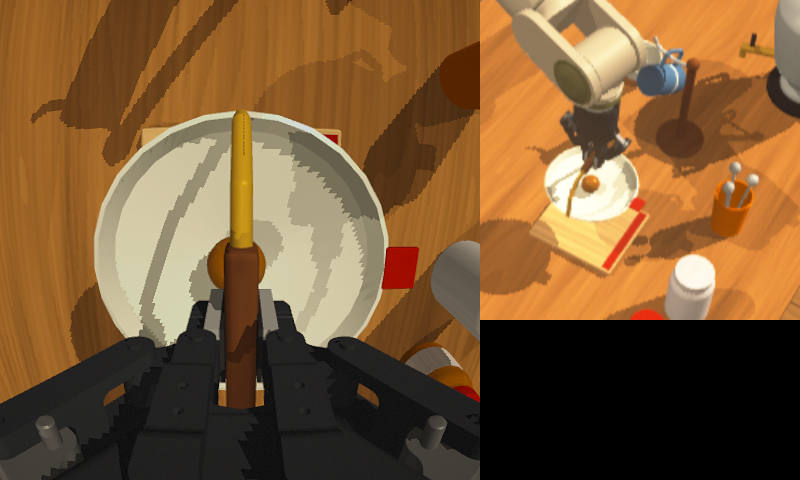

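The tab is at about (480,267) in the full wrist image, 2 px from its prediction. The sweet is at about (316,264), some 3 mm off centre. In the scene inset the mug still hangs on the hook and the dish is over the board, so everything is in place to hand in.

```bash
python3 -c "
from rig import *
print(finish_job())"
```

```text
the job is handed in; nothing more can be done
None
```

I handed the job in after about 27 of the 67 s: the mug hangs by its handle on the hook, and the dish is held about 10 cm above the board's middle, tab to the red edge and the sweet about 3 mm off centre; the hand-in returned no verdict.

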